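Set the herb mill's selector by clicks and start it

TASK

The herb mill stands with its orange selector lever at one of the first few clicks. Push the lever gently round clockwise with a fingertip, click by click, until it rests in the fifth click from the stop (the red bar is the stop; the row of five dots is the fifth click), then press the green start button all the way down with a fingertip and let it come back up. Do not start the mill at any other setting, and leave the jars and the tin where they stand.

Things in the scene. Friction and masses are not known exactly. Their poses are not given: they have to be found in the camera images.
- herb_mill: Bench herb mill, fixed to the table, green housing 200 (x) x 400 (y) x 80 mm high. Origin: centre of its underside, on the table; z up; its front faces -x, its length runs along y. Its -y half is a flat control panel 80 mm above the table: selector axis at (0, -80 mm), start button at (-64, -165 mm) in this frame.
- tower_top (a point): Top centre of the mill's grinding tower with its steel hopper, 236 mm above the table, on the axis of the tower (140 mm in diameter at its widest), 195 mm from the selector's axis.
- mark_stop (a point): The red bar on the panel, 76 mm from the selector's axis towards the mill's +y: the stop, position 0 of the scale. From it, clockwise from above, rows of 1, 2, 3, 4, 5 and 6 white dots follow at 30 degree steps, 65 to 94 mm from the axis; three dots lie towards the mill's +x, six towards -y.
- mark_five (a point): The middle of the row of five white dots on the panel, 77 mm from the selector's axis, 150 degrees clockwise from the red bar: the fifth click.
- selector (a joint): Selector angle, rad, growing clockwise from above (upright axis), 0 at the stop. Sprung detents (clicks) every 0.524 rad: 0, 0.524, 1.047, 1.571, 2.094, 2.618 (fifth click), 3.142 (last, end stop). Left alone it snaps to the nearest one and stays. Leaving one takes up to 0.17 N m (about 4 N near the lever's end), less towards the crest midway, after which it snaps on. It starts in detent 0, 1 or 2.
- lever_axis (a point): Orange lever of the selector: one radial fin along its +x axis, from 8 mm behind the selector's axis to 60 mm out, 14 mm thick (y = +-7). This point is on that axis, 94 mm above the table, on top of the grey hub (64 mm in diameter). The fin's top is 28 mm above it; outside the hub it reaches down to 4 mm above the panel. +x points at the mark now set. Push its +y side to turn clockwise.
- lever_tip (a point): Outer end of the lever, on its top edge: 60 mm out from the axis, 28 mm above lever_axis, mid thickness.
- start_top (a point): Centre of the top face of the green start button, 34 mm in diameter, 22 mm above the panel (102 mm above the table) when up. It sits in a grey collar 50 mm in diameter whose top is 12 mm above the panel.
- start (a joint): Start button travel, m: 0 up, 0.006 fully down. Pressed straight down; a spring pushes it back, fully down takes 4 N. It counts as pressed from 0.0045.
- jar_a: Closed glass jar with a steel lid, 72 mm in diameter, 106 mm high, loose on the table to the right of the mill. Origin: centre of its underside. Leave alone.
- jar_b: The same kind of jar, loose on the table beyond the mill. Origin: centre of its underside. Leave alone.
- tin: Closed dark tin with a brass lid, 62 mm in diameter, 52 mm high, loose on the table to the right of the mill. Origin: centre of its underside. Leave alone.

How it is judged:
By the outcome, as a careful person would: the job done as asked, in the order asked, and still so for the second after the job is handed in, with the robot touching nothing.
It also fails if it takes over 51 s, if anything falls off the work surface, if the arm or the gripper's body presses on something with over 40 N, if the wrist force passes 120 N, or if a joint passes its speed limit or range.

ROBOT

A 7-joint arm with a two-finger parallel gripper is mounted at the origin on the work surface. World frame = base frame: x ahead of the robot, y to its left, z up, the work surface at z = 0. Lengths are in m, angles in rad, forces in N, time in s.
With the tool pointing down it reaches from about 0.425 to 0.825 m from the base axis. Payload 3.6 kg.
Tool frame: the origin (TCP) lies between the finger pads; the fingertips stand 11 mm ahead of it and the grasp point (between the pads) lies 8 mm behind it; z points along the fingers, y is the direction in which the jaws open and shut (so a half turn about z gives the same grasp; the last joint's range is limited). The gripper opens to 85 mm and grips with 20 to 120 N. Pads are 22 mm wide; open, the fingers measure 114 mm over their backs; the gripper's body (76 mm by 85 mm) begins 54 mm behind the grasp point. The pads swing forward as they close: fully open they stand 13 mm farther back than shut.
Start: joints at [-1.331, 0.615, -0.013, 1.423, 0.008, 1.103, -0.04], TCP at [0.171, 0.627, 0.242] pointing down, gripper open.
Joint ranges: [-3.12, 3.12], [-0.3, 2.06], [-1.34, 1.32], [0.26, 2.42], [-1.36, 4.5], [0.01, 1.98], [-2.84, 2.84]. Speed limits (rad/s): [2.79, 2.79, 3.14, 3.14, 3.14, 3.14, 3.14].

INTERFACE

Orientations are given as a unit quaternion [w, x, y, z].
In Python, from rig import manip gives the robot as it stands.
- The arm moves only by the tool arm_command, never from a script. Its argument "rows" is a list of rows, each an object with "delta_pos": the shift along the tool's x, y, z in m, a list of three; "dr": the turn, a rotation vector about the tool's x, y, z in rad, a list of three; "grip": the opening, from 0 (shut) to 1 (fully open). A call has 1 to 8 rows; each row is the pose to reach, as a shift and turn from the pose commanded when the call began, along the tool's axes at that moment; what a row does not reach only later rows make up. A row lasts 1/8 s, in which the tool goes at most 62.5 mm and 10.7 degrees, less where a joint would pass 70% of its speed; a pose out of reach is approached as far as the arm can. A call with a gripper value outside its range is refused whole. The fingers move at their own pace and stop on an object; the grip force is fixed at half the most. Time passes only in rows, so rows that repeat a pose let the fingers close. It gives the time, the measured TCP pose, the force and the opening at its end, in the units of the state.
- manip.read_state(): the state, without advancing time (a new reading comes with each control period).
- manip.capture(name): name is "scene" or "top"; returns the picture (400x640x3 uint8, red, green, blue); there is no depth.
- manip.camera_info(name): a dict with "vfov" (degrees; the focal length in pixels is half the picture's height over the tangent of half this angle, whatever the lens; pixels are square), "cx", "cy" (the principal point, pixels), "world_to_cam" (4x4, takes a point from world to camera coordinates). Camera axes: x right, y down, z forward; pixel columns grow to the right and rows downward; lengths in m; the calibration is good to about 2 mm. A picture is of the moment at which its call begins. camera_info takes no time and is no camera call.
- manip.hand_in(): hands the job in, once; it reports no verdict.
The state is a dict: "time_s": time; "joint_pos": joint angles; "qd": joint speeds; "tau": joint torques, N m; "tool_pos": TCP position; "eef_rot": TCP orientation; "force": force on the tool from outside, world axes, zero at the start; "moment": the same for the moment, N m; "grip_width": finger opening in m.
Only numpy, scipy, OpenCV 4.12 (cv2) and the standard library are available. Lean on these libraries where they do the work, as an engineer would, in place of code of your own. Each camera call takes 0.05 s, during which the arm holds its last target.

## Working session

There is one attempt and no reset: what is moved stays moved. The work goes in short steps, Python scripts to look and compute and a tool call to move; the robot and the scene stay as the last step left them, time stands still between calls to the robot, and variables do not carry over. Pictures are saved under pics/ and viewed, and the job is handed in when it is done.

Besides the shell and the picture viewer there is one more tool, called by a JSON object that holds its "method" and its "body", one argument or row to a line. arm_command: Moves the arm, as the interface text tells. Its arguments: {"type":"object","properties":{"rows":{"type":"array"}},"required":["rows"]}

```bash
mkdir -p pics; python3 - <<'E'
from rig import manip
import cv2,json
s=manip.read_state(); print({k:s[k] for k in('time_s','tool_pos','eef_rot','force','grip_width')})
for n in('scene','top'):
    cv2.imwrite(f'pics/{n}0.png',manip.capture(n)[:,:,::-1]); print(n,manip.camera_info(n))
E
```

```text
{'time_s': 0.0, 'tool_pos': array([0.17052213, 0.62646542, 0.24113747]), 'eef_rot': array([-1.71236147e-04,  1.32467964e-01,  9.91186457e-01, -1.27171866e-03]), 'force': array([ 0.16996137, -0.50268102, -0.2612749 ]), 'grip_width': 0.08549695123413908}
scene {'vfov': 48.51594251053115, 'cx': 323.9644329794849, 'cy': 202.38897428416203, 'world_to_cam': array([[-0.18804796,  0.98203785, -0.0154801 ,  0.14706907],
       [ 0.59354155,  0.10106991, -0.79843177, -0.22081649],
       [-0.78252565, -0.15933155, -0.60188626,  1.52209585],
       [ 0.        ,  0.        ,  0.        ,  1.        ]])}
top {'vfov': 48.70912948180933, 'cx': 322.6276549545551, 'cy': 196.99053442246984, 'world_to_cam': array([[-0.02469562, -0.99966599, -0.00761784, -0.00478089],
       [-0.99733451,  0.02515994, -0.06848986,  0.60283796],
       [ 0.06865865,  0.00590613, -0.99762273,  1.19667271],
       [ 0.        ,  0.        ,  0.        ,  1.        ]])}
```

View pics/scene0.png

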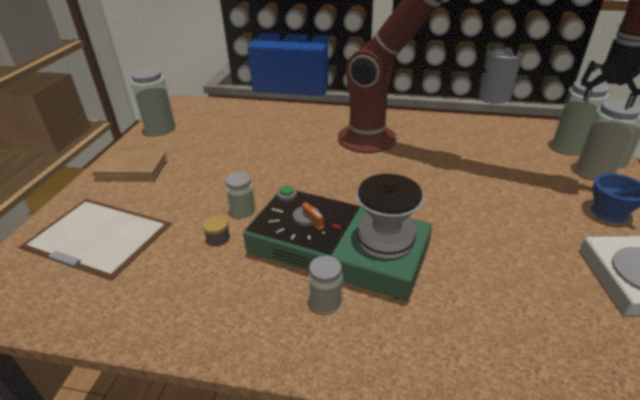

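View pics/top0.png

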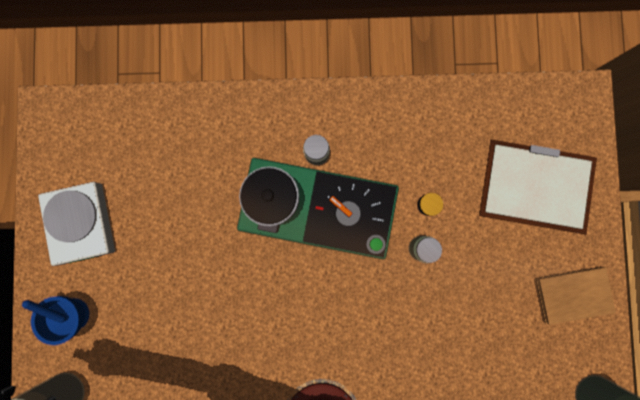

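```bash
python3 - <<'E'
import cv2
i=cv2.imread('pics/top0.png')[130:280,230:450]
cv2.imwrite('pics/topz.png',cv2.resize(i,(792,540),interpolation=cv2.INTER_CUBIC))
i=cv2.imread('pics/scene0.png')[150:320,190:450]
cv2.imwrite('pics/scz.png',cv2.resize(i,(780,510),interpolation=cv2.INTER_CUBIC))
E
```

```text
(no output)
```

View pics/topz.png

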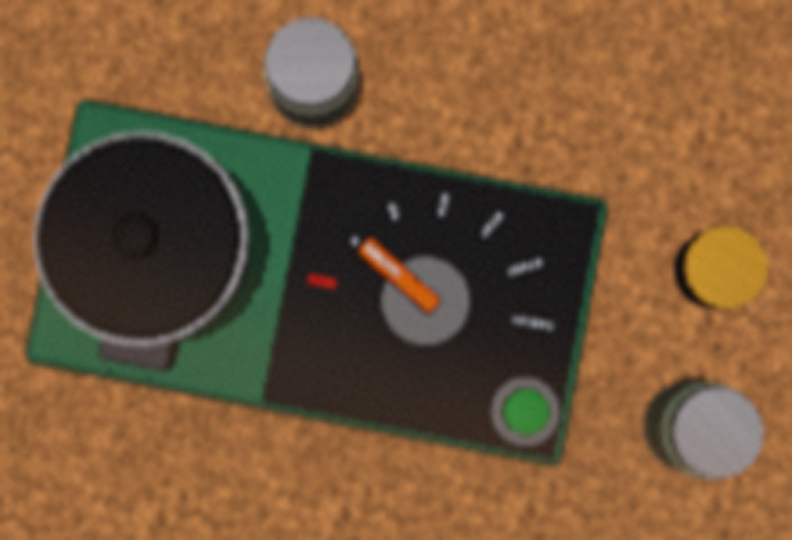

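View pics/scz.png

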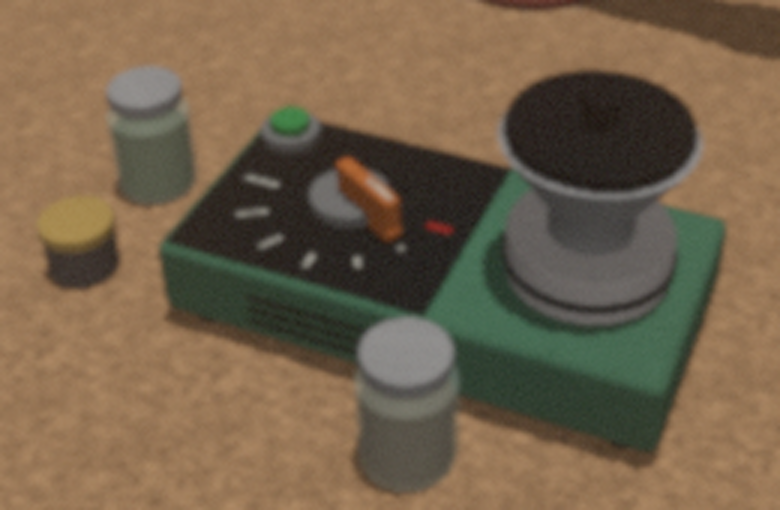

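```bash
cat >h.py <<'E'
import numpy as np
from rig import manip
def proj(n,P):
    c=manip.camera_info(n);P=np.atleast_2d(P);q=P@c['world_to_cam'][:3,:3].T+c['world_to_cam'][:3,3]
    f=200/np.tan(np.radians(c['vfov']/2));return np.c_[f*q[:,0]/q[:,2]+c['cx'],f*q[:,1]/q[:,2]+c['cy']]
def back(n,uv,z):
    c=manip.camera_info(n);R=c['world_to_cam'][:3,:3];t=c['world_to_cam'][:3,3];f=200/np.tan(np.radians(c['vfov']/2))
    d=R.T@np.array([(uv[0]-c['cx'])/f,(uv[1]-c['cy'])/f,1]);o=-R.T@t
    return o+d*(z-o[2])/d[2]
def m2w(p,P):
    P=np.atleast_2d(P);c,s=np.cos(p[2]),np.sin(p[2]);return np.c_[c*P[:,0]-s*P[:,1]+p[0],s*P[:,0]+c*P[:,1]+p[1],P[:,2]]
def mk(i,r,z=.08):
    a=np.radians(30*i);return [r*np.sin(a),-.08+r*np.cos(a),z]
E
cat >fit.py <<'E'
from h import *
from scipy.optimize import least_squares
T=[(mk(0,.076),(322,282)),(mk(3,.077),(444,205)),(mk(4,.077),(493,224)),(mk(5,.077),(525,267)),(mk(6,.077),(532,323)),
([-.064,-.165,.102],(526,412)),([.1,-.2,.08],(606,202)),([-.1,-.2,.08],(557,462)),([.1,.2,.08],(80,101)),([-.1,.2,.08],(28,360)),([0,.115,.236],(140,240)),([0,-.08,.094],(426,300))]
S=[(mk(0,.076),(440,228)),(mk(3,.077),(309,261)),(mk(4,.077),(271,242)),(mk(5,.077),(252,212)),(mk(6,.077),(262,181)),
([-.064,-.165,.102],(291,120)),([0,.115,.236],(600,130)),([.1,-.2,.08],(165,245)),([.1,.2,.08],(658,372)),([-.1,.2,.08],(724,222)),([0,-.08,.094],(345,195))]
def prep(L,z,o): return np.array([a for a,_ in L]),np.array([b for _,b in L])/z+o
TP,Tu=prep(T,3.6,[230,130]);SP,Su=prep(S,3,[190,150])
def res(p,w=(1,1)): return np.r_[(w[0]*(proj('top',m2w(p,TP))-Tu)).ravel(),(w[1]*(proj('scene',m2w(p,SP))-Su)).ravel()]
for w in((1,1),(1,0),(0,1)):
    r=least_squares(res,[.55,.1,-.1],args=(w,),loss='soft_l1');print(w,r.x.round(4))
    if w==(1,1): print(res(r.x).reshape(-1,2).round(1).tolist()); p=r.x
print('axis',m2w(p,[0,-.08,.094]),'five',m2w(p,mk(5,.077)),'btn',m2w(p,[-.064,-.165,.102]),'tower',m2w(p,[0,.115,.236]))
tip=back('top',[230+366/3.6,130+244/3.6],.122);print('tip',tip)
for u in((312,64),(719,431),):print('jar',back('top',[230+u[0]/3.6,130+u[1]/3.6],.106))
print('tin',back('top',[230+727/3.6,130+267/3.6],.052))
E
python3 fit.py
```

```text
(1, 1) [ 0.5705 -0.0072 -0.2186]
[[-0.0, -0.3], [0.2, -2.1], [0.3, -0.7], [-0.0, -0.1], [-0.8, -0.4], [0.3, -0.0], [1.8, -1.1], [1.4, 2.1], [-1.3, -2.0], [-2.4, 0.6], [-1.9, -1.7], [-0.1, 0.2], [-0.7, -1.1], [-1.2, 0.0], [-1.6, -0.6], [-0.2, -0.8], [0.3, -0.7], [-0.8, -2.6], [0.6, -13.3], [-4.4, -1.7], [2.0, 5.3], [1.7, -3.2], [1.1, -2.5]]
(1, 0) [ 0.5691 -0.0076 -0.2165]
(0, 1) [ 0.5758 -0.0063 -0.2334]
axis [[ 0.55315784 -0.08527144  0.094     ]] five [[ 0.57628312 -0.1587168   0.08      ]] btn [[ 0.47225017 -0.15437245  0.102     ]] tower [[0.5954389  0.10508956 0.236     ]]
tip [ 0.59298874 -0.04318842  0.122     ]
jar [ 0.72435124 -0.00809069  0.106     ]
jar [ 0.45580116 -0.2885421   0.106     ]
tin [ 0.57375273 -0.3119855   0.052     ]
```

```bash
sed -i 's/mk(3,.077)/mk(3,.0708)/;s/mk(4,.077)/mk(4,.0737)/;s/mk(6,.077)/mk(6,.0797)/' fit.py; sed -i 's/^TP,Tu/T=[t for i,t in enumerate(T) if i not in(10,)];S=[t for i,t in enumerate(S) if i!=6]\nTP,Tu/' fit.py; sed -i "s/mk(3,.077)/mk(3,.0708)/;s/mk(4,.077)/mk(4,.0737)/;s/mk(6,.077)/mk(6,.0797)/" fit.py; python3 fit.py
python3 - <<'E'
import cv2,numpy as np
# straightness of table far edge in top image
i=cv2.imread('pics/top0.png').astype(float)
# clipboard/housing long edges: sample the far edge by max vertical gradient in R
g=np.abs(np.diff(cv2.GaussianBlur(i,(5,5),0).sum(2),axis=0))
x=np.arange(30,600,30);y=[55+g[55:105,c-4:c+5].sum(1).argmax() for c in x]
print(list(zip(x.tolist(),y)));q=np.polyfit(x,y,1);print((np.array(y)-np.polyval(q,x)).round(1))
E
```

```text
(1, 1) [ 0.5716 -0.0069 -0.2204]
[[-0.1, -0.7], [-0.3, -0.2], [-0.6, -0.1], [-0.1, -0.4], [0.1, -0.5], [0.1, -0.3], [1.7, -1.4], [1.2, 1.8], [-1.3, -2.5], [-2.5, 0.0], [-0.2, -0.2], [-0.7, -0.8], [-0.1, -1.4], [-0.4, -0.9], [-0.2, -0.5], [-0.6, -0.8], [-0.7, -2.3], [-4.5, -1.5], [2.0, 5.9], [1.8, -2.8], [1.1, -2.2]]
(1, 0) [ 0.5707 -0.0073 -0.2209]
(0, 1) [ 0.5759 -0.0058 -0.2278]
axis [[ 0.55415492 -0.08500864  0.094     ]] five [[ 0.57714514 -0.15849639  0.08      ]] btn [[ 0.47312035 -0.15396079  0.102     ]] tower [[0.59678587 0.10527431 0.236     ]]
tip [ 0.59298874 -0.04318842  0.122     ]
jar [ 0.72435124 -0.00809069  0.106     ]
jar [ 0.45580116 -0.2885421   0.106     ]
tin [ 0.57375273 -0.3119855   0.052     ]
[(30, np.int64(86)), (60, np.int64(85)), (90, np.int64(84)), (120, np.int64(84)), (150, np.int64(71)), (180, np.int64(94)), (210, np.int64(104)), (240, np.int64(81)), (270, np.int64(80)), (300, np.int64(78)), (330, np.int64(77)), (360, np.int64(76)), (390, np.int64(83)), (420, np.int64(75)), (450, np.int64(74)), (480, np.int64(64)), (510, np.int64(96)), (540, np.int64(72)), (570, np.int64(72))]
[ -1.2  -1.5  -1.8  -1.1 -13.4  10.3  21.   -1.3  -1.5  -2.8  -3.1  -3.4
   4.3  -3.   -3.3 -12.6  20.1  -3.2  -2.5]
```

```bash
cat >>h.py <<'E'
from scipy.spatial.transform import Rotation as Ro
AX=np.array([.5535,-.085])
def cur():
    s=manip.read_state();q=s['eef_rot'];return s['tool_pos'],Ro.from_quat([q[1],q[2],q[3],q[0]]),s
def down(yawdeg):
    c,s=np.cos(np.radians(yawdeg)),np.sin(np.radians(yawdeg));return Ro.from_matrix(np.array([[c,s,0],[s,-c,0],[0,0,-1]]))
def rel(pos,yaw):
    p,R,_=cur();return (R.inv().apply(np.array(pos)-p)).round(4).tolist(),(R.inv()*down(yaw)).as_rotvec().round(3).tolist()
def pushpose(k,off,r=.048,z=.111):  # k = lever angle from stop in deg
    phi=77.4-k;a=np.radians(phi);u=np.array([np.cos(a),np.sin(a)]);n=np.array([-u[1],u[0]])
    return [*(AX+r*u+off*n),z],phi+180
def st():
    p,R,s=cur();x=R.as_matrix();print('t',round(s['time_s'],3),'p',p.round(4),'yaw',np.degrees(np.arctan2(x[1,0],x[0,0])).round(1),'F',s['force'].round(1),'g',round(s['grip_width'],4),'q',np.round(s['joint_pos'],2))
E
python3 - <<'E'
from h import *
st();P,y=pushpose(30,.032);print(P,y)
print(rel([.25,.55,.36],164.8),rel([P[0],P[1],.36],y))
E
```

```text
t 0.1 p [0.1705 0.6265 0.2412] yaw 164.8 F [-0.6 -0.2 -1.1] g 0.0852 q [-1.33  0.62 -0.01  1.42  0.01  1.1  -0.04]
[np.float64(0.5624349397569363), np.float64(-0.028007308788407615), 0.111] 227.4
([-0.0968, -0.0533, -0.1186], [-0.002, 0.0, -0.0]) ([-0.55, -0.529, -0.1175], [-0.002, -0.001, -1.093])
```

{"method": "arm_command", "body": {
  "rows": [
    {"delta_pos": [-0.02, -0.02, -0.06], "dr": [0, 0, 0], "grip": 0},
    {"delta_pos": [-0.04, -0.03, -0.12], "dr": [0, 0, 0], "grip": 0},
    {"delta_pos": [-0.09, -0.07, -0.12], "dr": [0, 0, -0.15], "grip": 0},
    {"delta_pos": [-0.13, -0.11, -0.12], "dr": [0, 0, -0.3], "grip": 0},
    {"delta_pos": [-0.17, -0.15, -0.12], "dr": [0, 0, -0.45], "grip": 0},
    {"delta_pos": [-0.21, -0.19, -0.12], "dr": [0, 0, -0.6], "grip": 0},
    {"delta_pos": [-0.25, -0.23, -0.12], "dr": [0, 0, -0.75], "grip": 0},
    {"delta_pos": [-0.29, -0.27, -0.12], "dr": [0, 0, -0.9], "grip": 0}
  ]
}}

```text
time_s: 1.1
tool_pos: [0.3802, 0.2885, 0.362]
eef_rot: [-0.0, -0.314, 0.949, -0.0]
force: [1.5, 1.1, -0.6]
grip_width: 0.0001
```

```bash
python3 - <<'E'
from h import *
st();P,y=pushpose(30,.032);print(rel([P[0],P[1],.36],y))
E
```

```text
t 1.1 p [0.3802 0.2885 0.362 ] yaw -143.4 F [ 1.5  1.1 -0.6] g 0.0001 q [-0.62  0.24 -0.09  1.7   0.02  1.21  1.49]
([0.0425, -0.3628, 0.0021], [-0.0, -0.001, -0.188])
```

{"method": "arm_command", "body": {
  "rows": [
    {"delta_pos": [0.005, -0.05, 0], "dr": [0, 0, -0.03], "grip": 0},
    {"delta_pos": [0.011, -0.1, 0], "dr": [0, 0, -0.06], "grip": 0},
    {"delta_pos": [0.017, -0.15, 0], "dr": [0, 0, -0.09], "grip": 0},
    {"delta_pos": [0.023, -0.2, 0], "dr": [0, 0, -0.12], "grip": 0},
    {"delta_pos": [0.03, -0.25, 0], "dr": [0, 0, -0.15], "grip": 0},
    {"delta_pos": [0.036, -0.31, 0], "dr": [0, 0, -0.188], "grip": 0},
    {"delta_pos": [0.0425, -0.363, 0.002], "dr": [0, 0, -0.188], "grip": 0},
    {"delta_pos": [0.0425, -0.363, 0.002], "dr": [0, 0, -0.188], "grip": 0}
  ]
}}

```text
time_s: 2.1
tool_pos: [0.561, -0.0332, 0.3589]
eef_rot: [-0.002, -0.395, 0.919, -0.001]
force: [-0.2, -0.6, 0.2]
grip_width: 0.0003
```

```bash
python3 - <<'E'
from h import *
import cv2
st();P,y=pushpose(30,.032);print(rel([P[0],P[1],.18],y),rel(P,y))
for n,(a,b,c,d) in dict(top=(130,280,230,450),scene=(100,320,190,450)).items():
    i=manip.capture(n)[a:b,c:d,::-1]; cv2.imwrite(f'pics/{n}1.png',cv2.resize(i,None,fx=2.6,fy=2.6,interpolation=cv2.INTER_CUBIC))
E
```

```text
t 2.1 p [ 0.561  -0.0332  0.3589] yaw -133.5 F [-0.2 -0.6  0.2] g 0.0003 q [-0.02  0.39  0.06  1.49 -0.02  1.27  2.42]
([-0.0054, 0.0027, 0.1789], [-0.001, -0.004, -0.015]) ([-0.0057, 0.0028, 0.2479], [-0.001, -0.004, -0.015])
```

View pics/scene1.png

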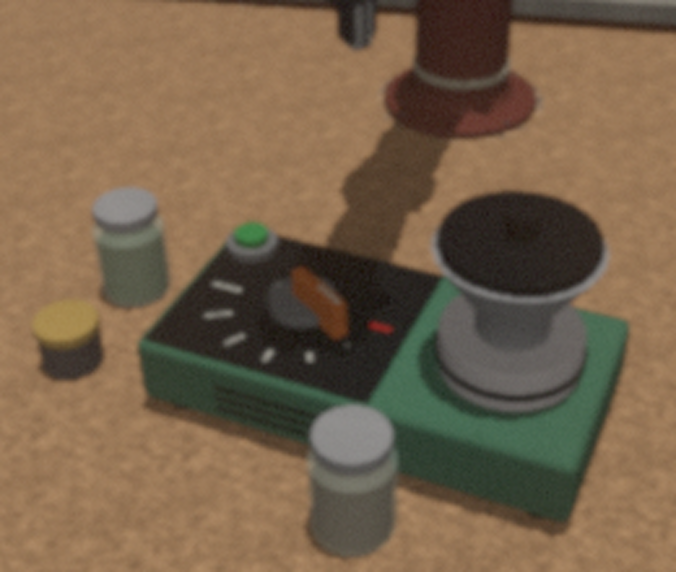

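View pics/top1.png

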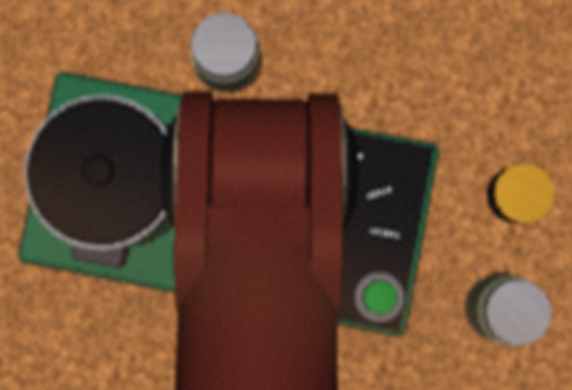

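```bash
python3 - <<'E'
from h import *
import cv2
i=manip.capture('scene')[0:260,150:480,::-1].copy()
print(proj('scene',[[.561,-.0332,.359],[.561,-.0332,.348],[.561,-.0332,.432],[.561,-.0332,.5]]))
cv2.imwrite('pics/s2.png',cv2.resize(i,None,fx=2.3,fy=2.3,interpolation=cv2.INTER_CUBIC))
E
```

```text
[[325.70099421 111.91070237]
 [325.77389694 117.02711646]
 [325.18765666  75.88396764]
 [324.65794425  38.70802232]]
```

View pics/s2.png

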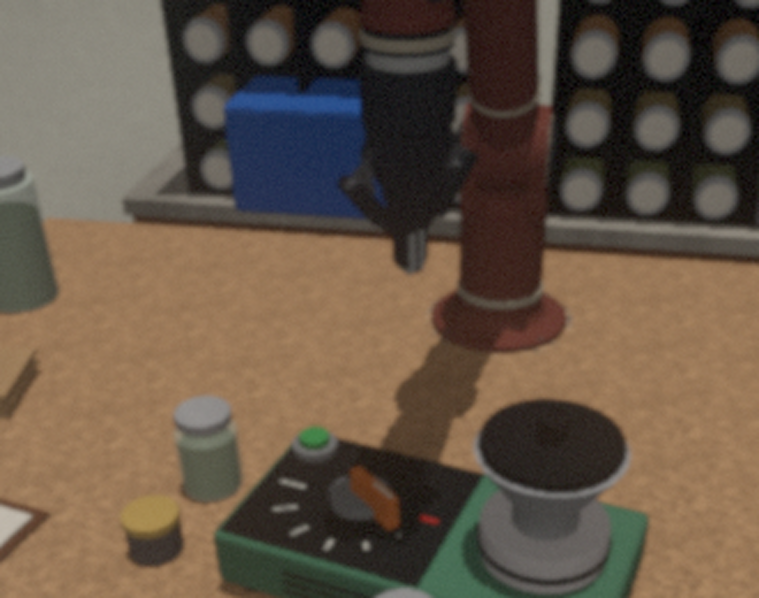

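{"method": "arm_command", "body": {
  "rows": [
    {"delta_pos": [-0.003, 0.0015, 0.05], "dr": [0, -0.004, -0.015], "grip": 0},
    {"delta_pos": [-0.0055, 0.003, 0.095], "dr": [0, -0.004, -0.015], "grip": 0},
    {"delta_pos": [-0.0055, 0.003, 0.135], "dr": [0, -0.004, -0.015], "grip": 0},
    {"delta_pos": [-0.0055, 0.003, 0.17], "dr": [0, -0.004, -0.015], "grip": 0},
    {"delta_pos": [-0.0055, 0.003, 0.2], "dr": [0, -0.004, -0.015], "grip": 0},
    {"delta_pos": [-0.0055, 0.003, 0.2], "dr": [0, -0.004, -0.015], "grip": 0}
  ]
}}

```text
time_s: 3.0
tool_pos: [0.56, -0.019, 0.1586]
eef_rot: [-0.001, -0.408, 0.913, 0.002]
force: [0.5, 0.2, 0.2]
grip_width: -0.0002
```

```bash
python3 - <<'E'
from h import *
import cv2
st();P,y=pushpose(30,.032);print(rel(P,y))
i=manip.capture('scene')[50:310,150:480,::-1].copy()
cv2.imwrite('pics/s3.png',cv2.resize(i,None,fx=2.3,fy=2.3,interpolation=cv2.INTER_CUBIC))
E
```

```text
t 3.0 p [ 0.56   -0.019   0.1586] yaw -131.9 F [0.5 0.2 0.2] g -0.0002 q [-0.03  0.57  0.04  1.79 -0.03  0.78  2.44]
([0.0052, -0.0081, 0.0475], [0.005, 0.001, 0.013])
```

View pics/s3.png

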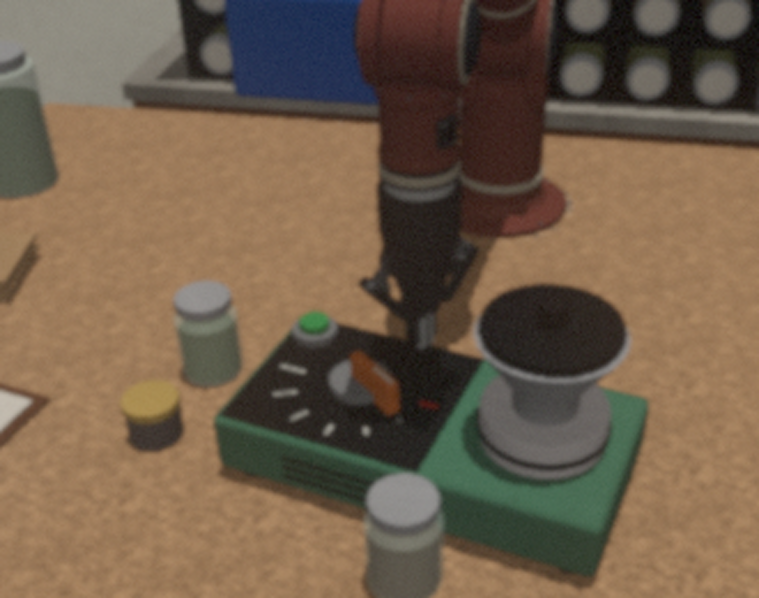

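{"method": "arm_command", "body": {
  "rows": [
    {"delta_pos": [0.003, -0.005, 0.015], "dr": [0, 0, 0.01], "grip": 0},
    {"delta_pos": [0.003, -0.005, 0.032], "dr": [0, 0, 0.01], "grip": 0},
    {"delta_pos": [0.003, -0.005, 0.047], "dr": [0, 0, 0.01], "grip": 0},
    {"delta_pos": [0.003, -0.005, 0.047], "dr": [0, 0, 0.01], "grip": 0},
    {"delta_pos": [0.003, -0.005, 0.047], "dr": [0, 0, 0.01], "grip": 0}
  ]
}}

```text
time_s: 3.68
tool_pos: [0.5644, -0.0265, 0.1138]
eef_rot: [0.002, -0.402, 0.916, 0.001]
force: [0.3, 0.3, 1.2]
grip_width: -0.0002
```

```bash
python3 - <<'E'
from h import *
import cv2
st();P,y=pushpose(30,.032);print(rel(P,y))
for k in (36,42,48,54,60,66,72,78):print(k,rel(*pushpose(k,.022)))
i=manip.capture('scene')[100:310,190:450,::-1].copy()
cv2.imwrite('pics/s4.png',cv2.resize(i,None,fx=2.8,fy=2.8,interpolation=cv2.INTER_CUBIC))
E
```

```text
t 3.675 p [ 0.5644 -0.0265  0.1138] yaw -132.6 F [0.3 0.3 1.2] g -0.0002 q [-0.01  0.64  0.04  1.82 -0.04  0.68  2.44]
([0.0024, 0.0004, 0.0028], [-0.001, 0.005, -0.0])
36 ([0.0004, -0.0147, 0.0028], [-0.001, 0.005, 0.105])
42 ([-0.0011, -0.02, 0.0028], [-0.0, 0.005, 0.209])
48 ([-0.0021, -0.0255, 0.0028], [-0.0, 0.005, 0.314])
54 ([-0.0024, -0.031, 0.0028], [0.0, 0.005, 0.419])
60 ([-0.0022, -0.0365, 0.0028], [0.0, 0.005, 0.523])
66 ([-0.0014, -0.042, 0.0028], [0.001, 0.005, 0.628])
72 ([-0.0, -0.0473, 0.0028], [0.001, 0.005, 0.733])
78 ([0.0019, -0.0525, 0.0028], [0.001, 0.005, 0.838])
```

View pics/s4.png

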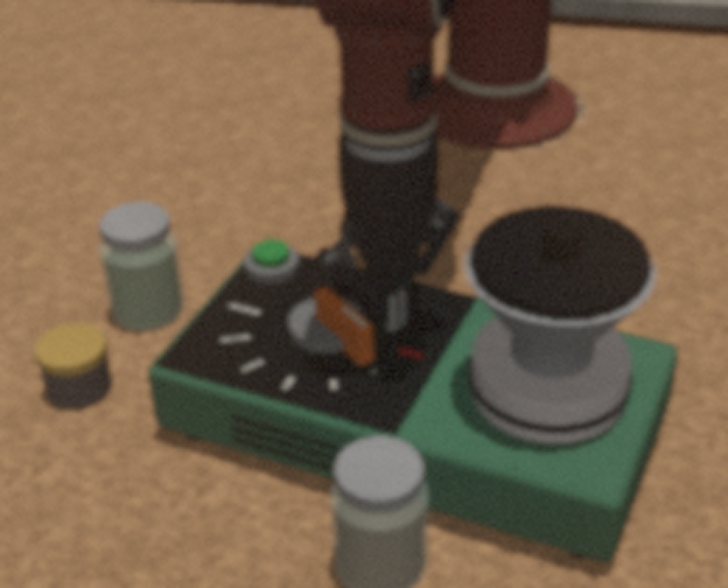

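{"method": "arm_command", "body": {
  "rows": [
    {"delta_pos": [0.002, -0.003, 0.002], "dr": [0, 0.005, 0.02], "grip": 0},
    {"delta_pos": [0.001, -0.007, 0.002], "dr": [0, 0.005, 0.04], "grip": 0},
    {"delta_pos": [0.001, -0.011, 0.002], "dr": [0, 0.005, 0.06], "grip": 0},
    {"delta_pos": [0, -0.015, 0.002], "dr": [0, 0.005, 0.1], "grip": 0},
    {"delta_pos": [-0.001, -0.018, 0.002], "dr": [0, 0.005, 0.17], "grip": 0},
    {"delta_pos": [-0.002, -0.022, 0.002], "dr": [0, 0.005, 0.25], "grip": 0}
  ]
}}

```text
time_s: 4.47
tool_pos: [0.5812, -0.0392, 0.1113]
eef_rot: [-0.001, -0.283, 0.959, 0.001]
force: [-0.8, 1.0, 0.7]
grip_width: 0.0001
```

```bash
cat >look.py <<'E'
from h import *
import cv2,sys
st()
i=manip.capture('scene')[100:310,190:450,::-1].copy()
cv2.imwrite(sys.argv[1],cv2.resize(i,None,fx=2.8,fy=2.8,interpolation=cv2.INTER_CUBIC))
for k in map(int,sys.argv[2:]):print(k,rel(*pushpose(k,.022)))
E
python3 look.py pics/s5.png 48 51 54 60 66 72 78
```

```text
t 4.475 p [ 0.5812 -0.0392  0.1113] yaw -147.1 F [-0.8  1.   0.7] g 0.0001 q [-0.04  0.67  0.11  1.77 -0.11  0.71  2.27]
48 ([-0.0008, -0.0034, 0.0003], [0.0, -0.001, 0.059])
51 ([-0.0018, -0.006, 0.0003], [0.0, -0.001, 0.111])
54 ([-0.0026, -0.0087, 0.0003], [0.0, -0.001, 0.164])
60 ([-0.0037, -0.0141, 0.0003], [0.0, -0.001, 0.268])
66 ([-0.0043, -0.0196, 0.0003], [0.0, -0.001, 0.373])
72 ([-0.0044, -0.0251, 0.0003], [0.0, -0.001, 0.478])
78 ([-0.0038, -0.0306, 0.0003], [-0.0, -0.001, 0.583])
```

View pics/s5.png

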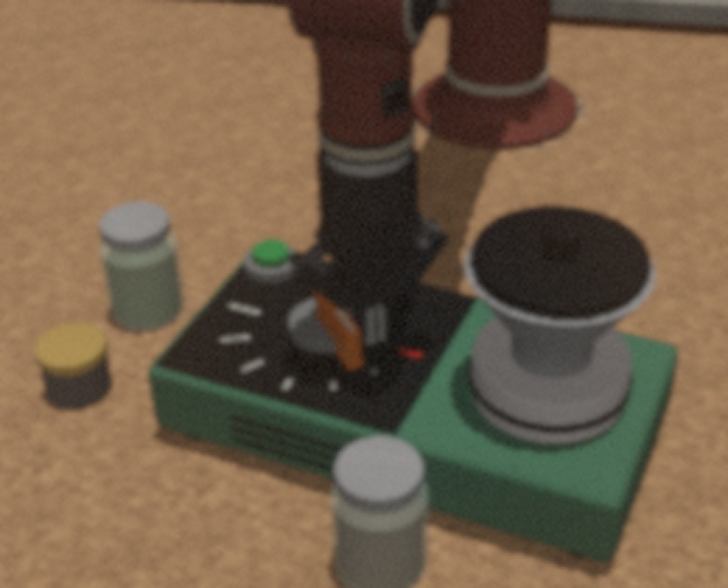

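{"method": "arm_command", "body": {
  "rows": [
    {"delta_pos": [-0.001, -0.003, 0], "dr": [0, 0, 0.06], "grip": 0},
    {"delta_pos": [-0.002, -0.006, 0], "dr": [0, 0, 0.11], "grip": 0},
    {"delta_pos": [-0.0025, -0.009, 0], "dr": [0, 0, 0.165], "grip": 0},
    {"delta_pos": [-0.003, -0.0115, 0], "dr": [0, 0, 0.22], "grip": 0},
    {"delta_pos": [-0.0035, -0.014, 0], "dr": [0, 0, 0.27], "grip": 0},
    {"delta_pos": [-0.004, -0.017, 0], "dr": [0, 0, 0.32], "grip": 0},
    {"delta_pos": [-0.004, -0.0195, 0], "dr": [0, 0, 0.37], "grip": 0}
  ]
}}

```text
time_s: 5.4
tool_pos: [0.595, -0.0528, 0.1112]
eef_rot: [-0.001, -0.102, 0.995, 0.001]
force: [-1.0, 3.0, 0.4]
grip_width: -0.0003
```

```bash
python3 look.py pics/s6.png 66 69 72 75 78 81 84 87 90
```

```text
t 5.4 p [ 0.595  -0.0528  0.1112] yaw -168.2 F [-1.   3.   0.4] g -0.0003 q [-0.08  0.69  0.21  1.73 -0.2   0.75  2.01]
66 ([-0.0008, -0.0005, 0.0002], [0.001, -0.002, 0.005])
69 ([-0.0019, -0.0031, 0.0002], [0.001, -0.002, 0.057])
72 ([-0.0028, -0.0057, 0.0002], [0.001, -0.002, 0.11])
75 ([-0.0036, -0.0083, 0.0002], [0.001, -0.002, 0.162])
78 ([-0.0043, -0.011, 0.0002], [0.001, -0.002, 0.214])
81 ([-0.0048, -0.0137, 0.0002], [0.0, -0.002, 0.267])
84 ([-0.0052, -0.0165, 0.0002], [0.0, -0.002, 0.319])
87 ([-0.0054, -0.0192, 0.0002], [0.0, -0.002, 0.371])
90 ([-0.0055, -0.022, 0.0002], [0.0, -0.002, 0.424])
```

View pics/s6.png

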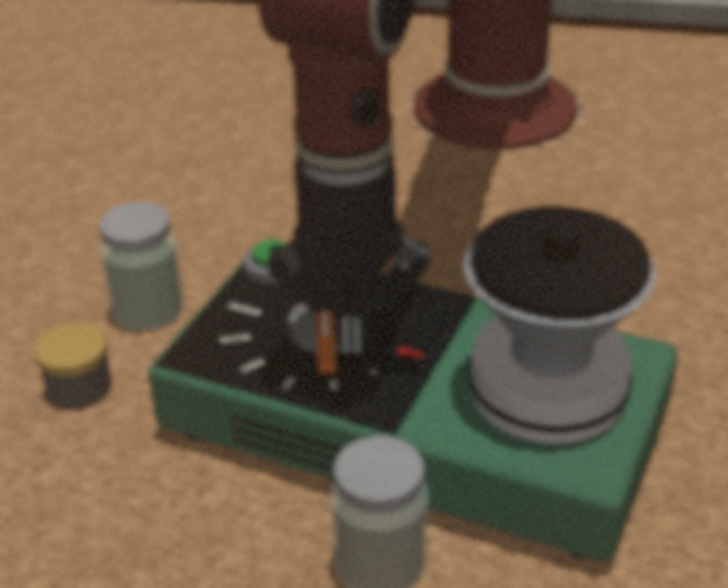

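{"method": "arm_command", "body": {
  "rows": [
    {"delta_pos": [-0.002, -0.003, 0], "dr": [0, 0, 0.055], "grip": 0},
    {"delta_pos": [-0.003, -0.0055, 0], "dr": [0, 0, 0.11], "grip": 0},
    {"delta_pos": [-0.0035, -0.0085, 0], "dr": [0, 0, 0.16], "grip": 0},
    {"delta_pos": [-0.0045, -0.011, 0], "dr": [0, 0, 0.215], "grip": 0},
    {"delta_pos": [-0.005, -0.0135, 0], "dr": [0, 0, 0.265], "grip": 0},
    {"delta_pos": [-0.005, -0.0165, 0], "dr": [0, 0, 0.32], "grip": 0},
    {"delta_pos": [-0.0055, -0.019, 0], "dr": [0, 0, 0.37], "grip": 0},
    {"delta_pos": [-0.0055, -0.022, 0], "dr": [0, 0, 0.425], "grip": 0}
  ]
}}

```text
time_s: 6.45
tool_pos: [0.6057, -0.0738, 0.1113]
eef_rot: [-0.0, 0.11, 0.994, 0.0]
force: [0.8, 3.1, 1.2]
grip_width: -0.0002
```

```bash
python3 look.py pics/s7.png 90 93 96 99 102 105 108 111 114
```

```text
t 6.45 p [ 0.6057 -0.0738  0.1113] yaw 167.4 F [0.8 3.1 1.2] g -0.0002 q [-0.11  0.72  0.33  1.69 -0.31  0.78  1.72]
90 ([0.0005, -0.0003, 0.0003], [0.001, -0.001, -0.002])
93 ([-0.0006, -0.0028, 0.0003], [0.001, -0.001, 0.051])
96 ([-0.0015, -0.0054, 0.0003], [0.001, -0.001, 0.103])
99 ([-0.0024, -0.0081, 0.0003], [0.001, -0.001, 0.155])
102 ([-0.003, -0.0108, 0.0003], [0.001, -0.001, 0.208])
105 ([-0.0036, -0.0135, 0.0003], [0.001, -0.001, 0.26])
108 ([-0.004, -0.0162, 0.0003], [0.001, -0.001, 0.312])
111 ([-0.0042, -0.019, 0.0003], [0.001, -0.001, 0.365])
114 ([-0.0043, -0.0217, 0.0003], [0.001, -0.001, 0.417])
```

View pics/s7.png

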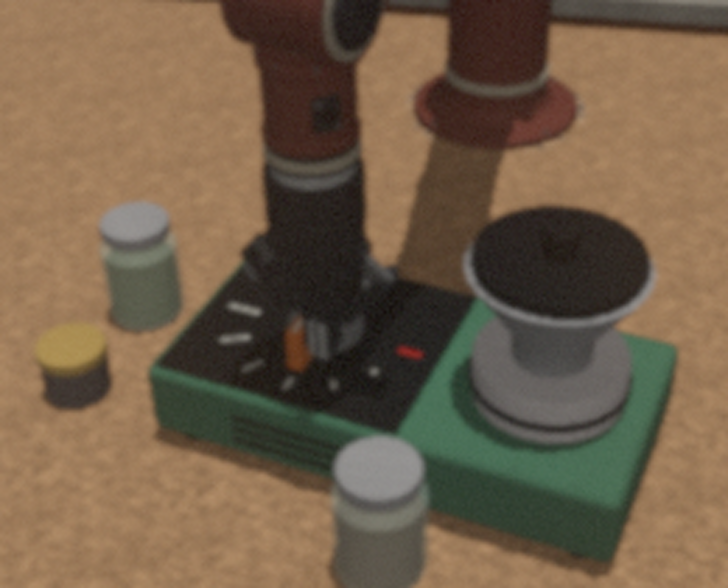

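Lever at roughly 93–95° (pointing at zoom (290,370), three‑dot row), finger in contact. I continue.

{"method": "arm_command", "body": {
  "rows": [
    {"delta_pos": [-0.0005, -0.003, 0], "dr": [0, 0, 0.05], "grip": 0},
    {"delta_pos": [-0.0015, -0.0055, 0], "dr": [0, 0, 0.105], "grip": 0},
    {"delta_pos": [-0.0025, -0.008, 0], "dr": [0, 0, 0.155], "grip": 0},
    {"delta_pos": [-0.003, -0.011, 0], "dr": [0, 0, 0.21], "grip": 0},
    {"delta_pos": [-0.0035, -0.0135, 0], "dr": [0, 0, 0.26], "grip": 0},
    {"delta_pos": [-0.004, -0.016, 0], "dr": [0, 0, 0.31], "grip": 0},
    {"delta_pos": [-0.004, -0.019, 0], "dr": [0, 0, 0.365], "grip": 0},
    {"delta_pos": [-0.0045, -0.0215, 0], "dr": [0, 0, 0.415], "grip": 0}
  ]
}}

```text
time_s: 7.5
tool_pos: [0.6048, -0.0972, 0.1113]
eef_rot: [-0.001, 0.313, 0.95, -0.001]
force: [0.8, 0.1, 0.1]
grip_width: -0.0001
```

```bash
python3 look.py pics/s8.png 114 117 120 123 126 129 132 135 138
```

```text
t 7.5 p [ 0.6048 -0.0972  0.1113] yaw 143.5 F [0.8 0.1 0.1] g -0.0001 q [-0.14  0.74  0.45  1.69 -0.42  0.81  1.43]
114 ([0.0007, 0.0014, 0.0003], [-0.002, -0.0, 0.001])
117 ([-0.0004, -0.0011, 0.0003], [-0.002, -0.0, 0.053])
120 ([-0.0013, -0.0037, 0.0003], [-0.002, -0.0, 0.106])
123 ([-0.0021, -0.0064, 0.0003], [-0.002, -0.0, 0.158])
126 ([-0.0028, -0.009, 0.0003], [-0.002, -0.0, 0.211])
129 ([-0.0033, -0.0118, 0.0003], [-0.002, -0.0, 0.263])
132 ([-0.0037, -0.0145, 0.0003], [-0.002, 0.0, 0.315])
135 ([-0.004, -0.0172, 0.0003], [-0.002, 0.0, 0.368])
138 ([-0.0041, -0.02, 0.0003], [-0.002, 0.0, 0.42])
```

View pics/s8.png

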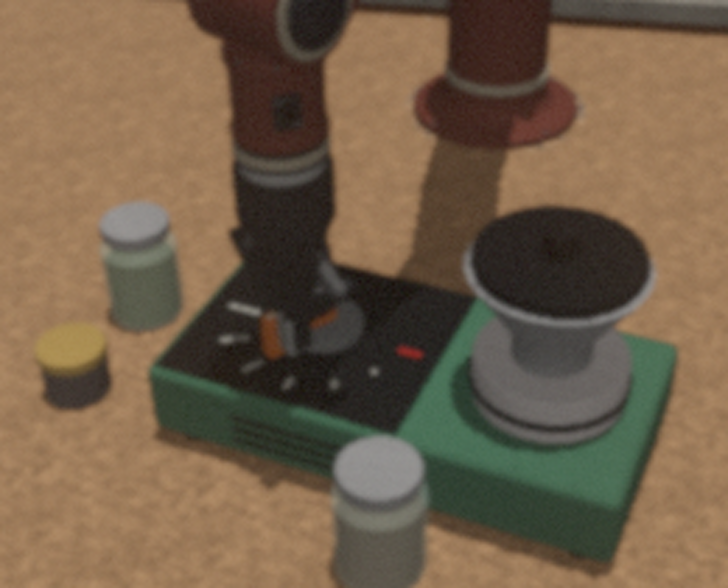

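{"method": "arm_command", "body": {
  "rows": [
    {"delta_pos": [-0.001, -0.003, 0], "dr": [0, 0, 0.08], "grip": 0},
    {"delta_pos": [-0.002, -0.006, 0], "dr": [0, 0, 0.155], "grip": 0},
    {"delta_pos": [-0.003, -0.009, 0], "dr": [0, 0, 0.21], "grip": 0},
    {"delta_pos": [-0.0035, -0.0115, 0], "dr": [0, 0, 0.26], "grip": 0},
    {"delta_pos": [-0.004, -0.0145, 0], "dr": [0, 0, 0.315], "grip": 0},
    {"delta_pos": [-0.004, -0.0165, 0], "dr": [0, 0, 0.35], "grip": 0}
  ]
}}

```text
time_s: 8.3
tool_pos: [0.5982, -0.1124, 0.1113]
eef_rot: [-0.001, 0.473, 0.881, -0.001]
force: [0.1, -0.2, 0.1]
grip_width: 0.0002
```

```bash
python3 look.py pics/s9.png 132 135 138 140 142 144
```

```text
t 8.3 p [ 0.5982 -0.1124  0.1113] yaw 123.6 F [ 0.1 -0.2  0.1] g 0.0002 q [-0.17  0.76  0.54  1.7  -0.5   0.83  1.19]
132 ([0.0007, 0.002, 0.0003], [-0.002, 0.0, -0.033])
135 ([-0.0005, -0.0005, 0.0003], [-0.002, 0.0, 0.019])
138 ([-0.0015, -0.0031, 0.0003], [-0.002, 0.0, 0.072])
140 ([-0.0022, -0.0048, 0.0003], [-0.002, 0.0, 0.107])
142 ([-0.0027, -0.0066, 0.0003], [-0.002, 0.0, 0.142])
144 ([-0.0032, -0.0083, 0.0003], [-0.002, 0.0, 0.176])
```

View pics/s9.png

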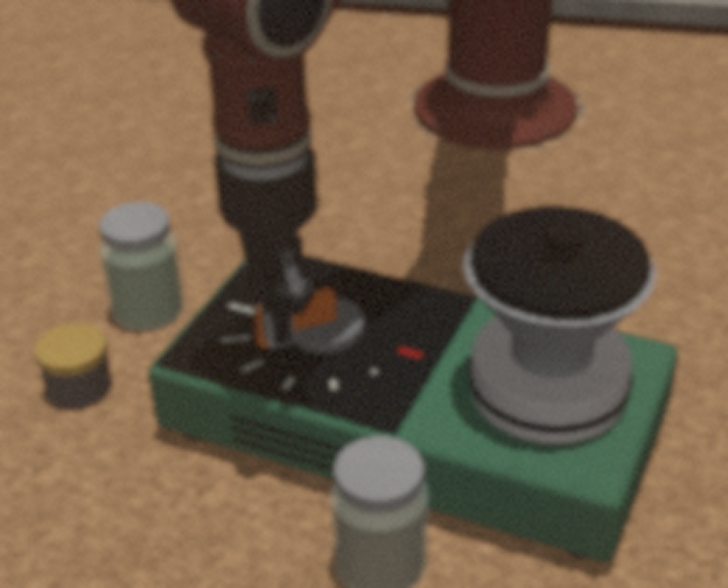

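```bash
python3 - <<'E'
from h import *
for k in (120,130,135,140,150):
    a=np.radians(77.4-k);u=np.array([np.cos(a),np.sin(a)])
    q=proj('scene',[[*(AX+.06*u),.122],[*(AX+.06*u),.084]]);print(k,((q-[190,100])*2.8).round(0).tolist())
for k in (137,138,140):print(k,rel(*pushpose(k,.022)))
E
```

```text
120 [[263.0, 316.0], [266.0, 352.0]]
130 [[257.0, 310.0], [260.0, 346.0]]
135 [[255.0, 306.0], [258.0, 342.0]]
140 [[253.0, 302.0], [256.0, 338.0]]
150 [[251.0, 295.0], [255.0, 330.0]]
137 ([-0.0012, -0.0022, 0.0003], [-0.002, 0.0, 0.054])
138 ([-0.0015, -0.0031, 0.0003], [-0.002, 0.0, 0.072])
140 ([-0.0022, -0.0048, 0.0003], [-0.002, 0.0, 0.107])
```

Lever end at (257,305)/(258,345), so about 133–135°: right at the crest. A small bit more, to about 139°.

{"method": "arm_command", "body": {
  "rows": [
    {"delta_pos": [-0.001, -0.002, 0], "dr": [0, 0, 0.05], "grip": 0},
    {"delta_pos": [-0.002, -0.004, 0], "dr": [0, 0, 0.09], "grip": 0},
    {"delta_pos": [-0.002, -0.004, 0], "dr": [0, 0, 0.09], "grip": 0},
    {"delta_pos": [-0.002, -0.004, 0], "dr": [0, 0, 0.09], "grip": 0}
  ]
}}

```text
time_s: 8.85
tool_pos: [0.5963, -0.116, 0.1113]
eef_rot: [-0.0, 0.511, 0.86, -0.0]
force: [0.3, -0.0, -1.1]
grip_width: -0.0002
```

```bash
python3 look.py pics/s10.png 140 144; python3 -c "
from h import *
P,y=pushpose(138,.034);print(rel(P,y))"
```

```text
t 8.85 p [ 0.5963 -0.116   0.1113] yaw 118.5 F [ 0.3 -0.  -1.1] g -0.0002 q [-0.18  0.76  0.57  1.7  -0.53  0.83  1.13]
140 ([-0.0008, -0.0018, 0.0003], [-0.001, -0.0, 0.02])
144 ([-0.0021, -0.0053, 0.0003], [-0.001, -0.0, 0.09])
([0.0002, 0.0118, 0.0003], [-0.001, -0.0, -0.015])
```

View pics/s10.png

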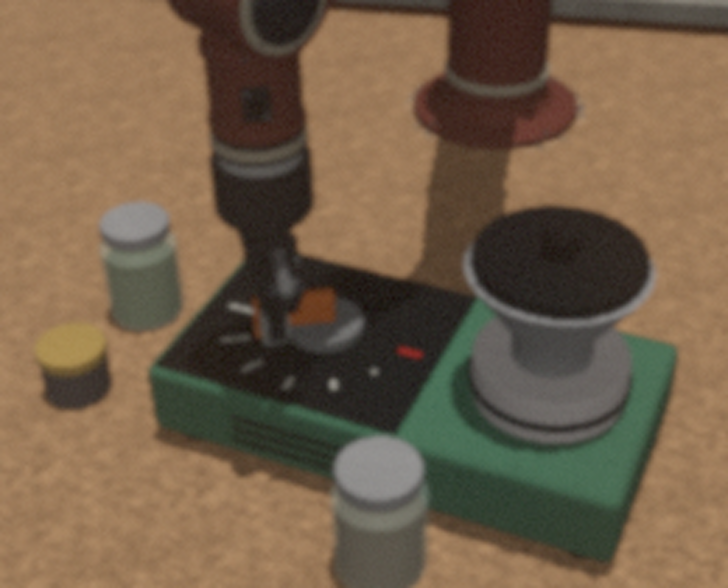

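{"method": "arm_command", "body": {
  "rows": [
    {"delta_pos": [0, 0.006, 0], "dr": [0, 0, 0], "grip": 0},
    {"delta_pos": [0, 0.013, 0], "dr": [0, 0, 0], "grip": 0},
    {"delta_pos": [0, 0.018, 0], "dr": [0, 0, 0], "grip": 0},
    {"delta_pos": [0, 0.018, -0.03], "dr": [0, 0, 0], "grip": 0},
    {"delta_pos": [0, 0.018, -0.08], "dr": [0, 0, 0], "grip": 0},
    {"delta_pos": [0, 0.018, -0.12], "dr": [0, 0, 0], "grip": 0},
    {"delta_pos": [0, 0.018, -0.12], "dr": [0, 0, 0], "grip": 0}
  ]
}}

```text
time_s: 9.78
tool_pos: [0.6144, -0.1084, 0.2353]
eef_rot: [0.004, 0.511, 0.86, 0.001]
force: [-0.5, -1.1, 0.2]
grip_width: 0.0001
```

```bash
python3 look.py pics/s11.png; python3 - <<'E'
from h import *
b=m2w([.5711,-.0071,-.2207],[-.064,-.165,.102])[0];print(b,rel([b[0],b[1],.225],167.4))
E
```

```text
t 9.775 p [ 0.6144 -0.1084  0.2353] yaw 118.5 F [-0.5 -1.1  0.2] g 0.0001 q [-0.23  0.65  0.66  1.53 -0.43  1.1   1.02]
[ 0.47253176 -0.15408742  0.102     ] ([0.0263, -0.1457, 0.0076], [0.001, 0.002, -0.853])
```

View pics/s11.png

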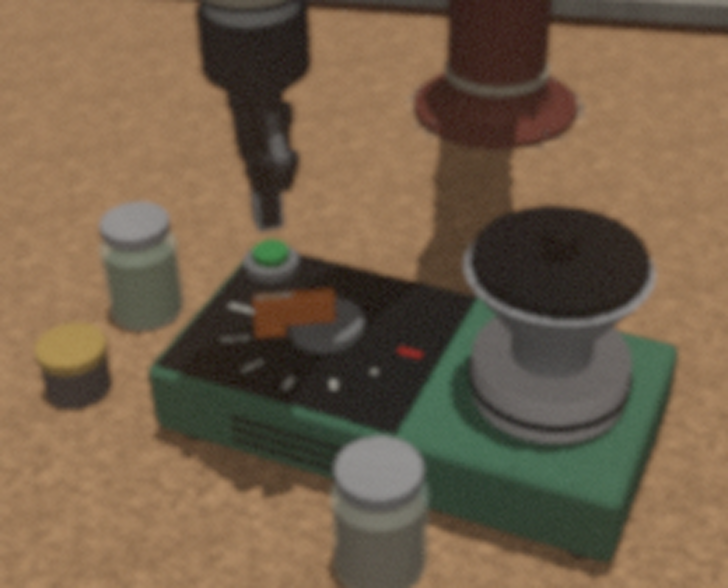

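```bash
python3 - <<'E'
from h import *
b=m2w([.5711,-.0071,-.2207],[-.064,-.165,.102])[0];print(rel([b[0],b[1],.225],118.5))
E
```

```text
([0.0263, -0.1457, 0.0076], [0.001, 0.002, 0.001])
```

{"method": "arm_command", "body": {
  "rows": [
    {"delta_pos": [0.009, -0.05, 0], "dr": [0, 0, 0], "grip": 0},
    {"delta_pos": [0.018, -0.1, 0], "dr": [0, 0, 0], "grip": 0},
    {"delta_pos": [0.0265, -0.146, 0.005], "dr": [0, 0, 0], "grip": 0},
    {"delta_pos": [0.0265, -0.146, 0.005], "dr": [0, 0, 0], "grip": 0},
    {"delta_pos": [0.0265, -0.146, 0.005], "dr": [0, 0, 0], "grip": 0},
    {"delta_pos": [0.0265, -0.146, 0.005], "dr": [0, 0, 0], "grip": 0}
  ]
}}

```text
time_s: 10.58
tool_pos: [0.4725, -0.153, 0.226]
eef_rot: [-0.0, 0.51, 0.86, -0.001]
force: [0.8, -1.0, 0.3]
grip_width: 0.0002
```

```bash
python3 look.py pics/s12.png; python3 - <<'E'
from h import *
import cv2
i=manip.capture('top')[130:280,230:450,::-1]; cv2.imwrite('pics/t12.png',cv2.resize(i,None,fx=3.6,fy=3.6,interpolation=cv2.INTER_CUBIC))
b=m2w([.5711,-.0071,-.2207],[-.064,-.165,.102])[0];print(rel([b[0],b[1],.120],118.5))
E
```

```text
t 10.575 p [ 0.4725 -0.153   0.226 ] yaw 118.7 F [ 0.8 -1.   0.3] g 0.0002 q [-0.2   0.47  0.69  1.89 -0.37  0.91  1.17]
([-0.0008, 0.0, 0.1061], [-0.002, -0.0, 0.002])
```

View pics/s12.png

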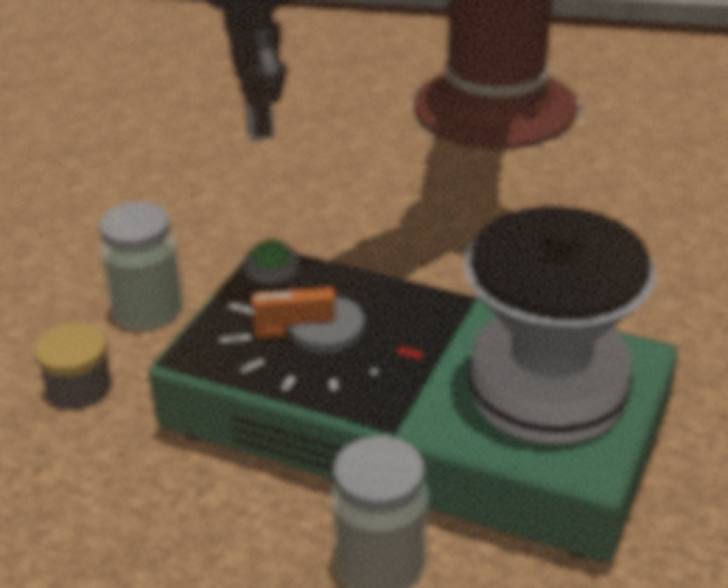

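View pics/t12.png

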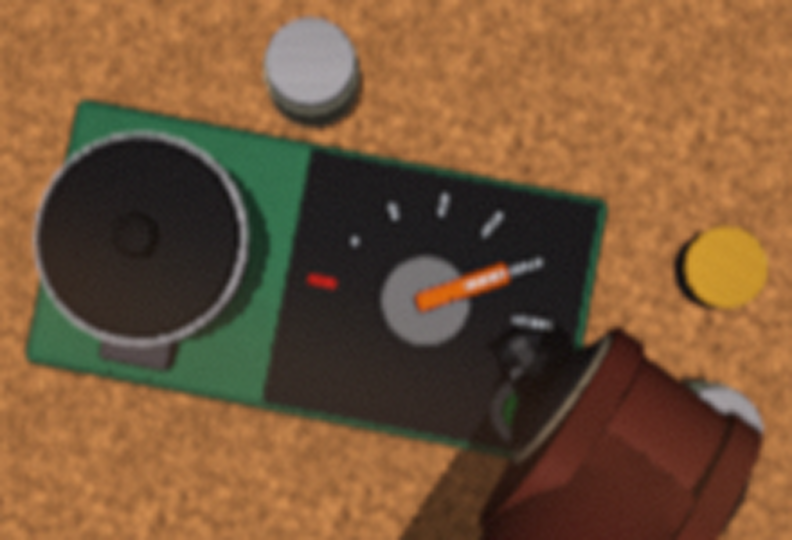

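{"method": "arm_command", "body": {
  "rows": [
    {"delta_pos": [0, 0, 0.04], "dr": [0, 0, 0], "grip": 0},
    {"delta_pos": [0, 0, 0.075], "dr": [0, 0, 0], "grip": 0},
    {"delta_pos": [0, 0, 0.098], "dr": [0, 0, 0], "grip": 0},
    {"delta_pos": [0, 0, 0.104], "dr": [0, 0, 0], "grip": 0},
    {"delta_pos": [0, 0, 0.104], "dr": [0, 0, 0], "grip": 0},
    {"delta_pos": [0, 0, 0.104], "dr": [0, 0, 0], "grip": 0}
  ]
}}

```text
time_s: 11.42
tool_pos: [0.472, -0.1542, 0.1234]
eef_rot: [0.001, 0.511, 0.86, -0.0]
force: [-0.7, 0.6, -0.8]
grip_width: 0.0003
```

```bash
python3 look.py pics/s13.png
```

```text
t 11.425 p [ 0.472  -0.1542  0.1234] yaw 118.5 F [-0.7  0.6 -0.8] g 0.0003 q [-0.1   0.61  0.57  2.01 -0.52  0.67  1.3 ]
```

View pics/s13.png

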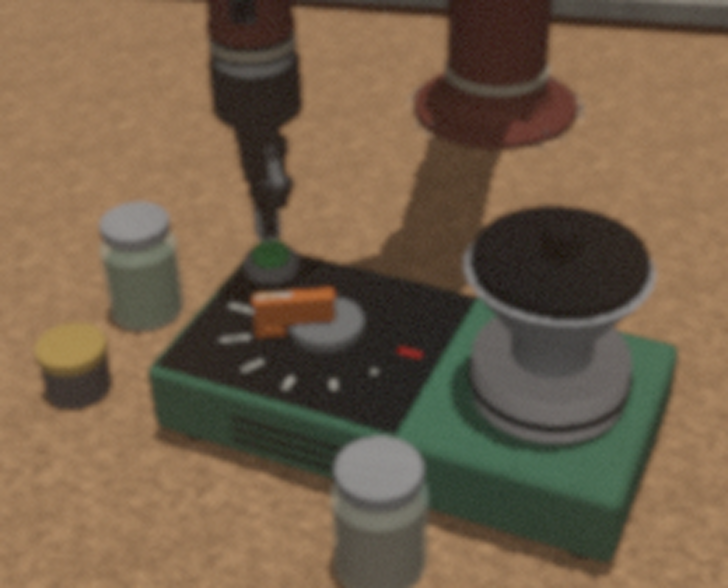

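{"method": "arm_command", "body": {
  "rows": [
    {"delta_pos": [0, 0, 0.004], "dr": [0, 0, 0], "grip": 0},
    {"delta_pos": [0, 0, 0.008], "dr": [0, 0, 0], "grip": 0},
    {"delta_pos": [0, 0, 0.011], "dr": [0, 0, 0], "grip": 0},
    {"delta_pos": [0, 0, 0.014], "dr": [0, 0, 0], "grip": 0},
    {"delta_pos": [0, 0, 0.0165], "dr": [0, 0, 0], "grip": 0},
    {"delta_pos": [0, 0, 0.0175], "dr": [0, 0, 0], "grip": 0},
    {"delta_pos": [0, 0, 0.0175], "dr": [0, 0, 0], "grip": 0}
  ]
}}

```text
time_s: 12.35
tool_pos: [0.4712, -0.1538, 0.1068]
eef_rot: [-0.0, 0.511, 0.859, 0.001]
force: [-4.7, 3.0, 16.6]
grip_width: 0.0001
```

```bash
python3 look.py pics/s14.png
```

```text
t 12.35 p [ 0.4712 -0.1538  0.1068] yaw 118.5 F [-4.7  3.  16.6] g 0.0001 q [-0.08  0.63  0.54  2.02 -0.55  0.63  1.32]
```

View pics/s14.png

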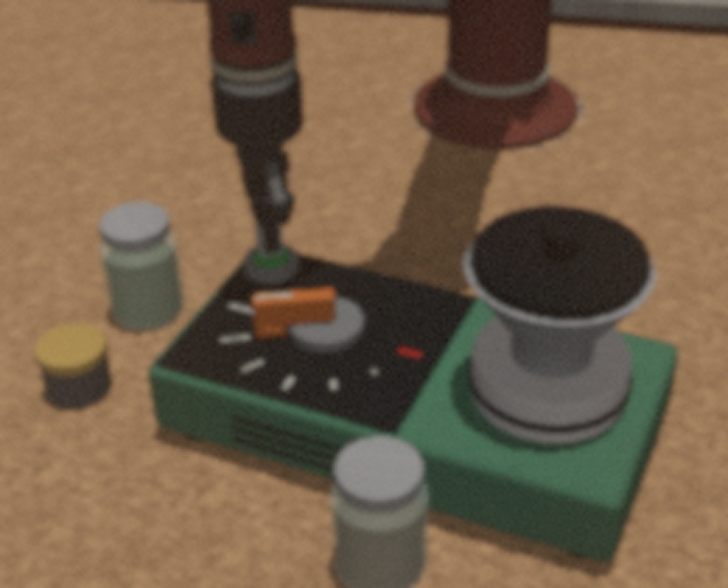

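{"method": "arm_command", "body": {
  "rows": [
    {"delta_pos": [0, 0, -0.005], "dr": [0, 0, 0], "grip": 0},
    {"delta_pos": [0, 0, -0.012], "dr": [0, 0, 0], "grip": 0},
    {"delta_pos": [0, 0, -0.04], "dr": [0, 0, 0], "grip": 0},
    {"delta_pos": [0, 0, -0.08], "dr": [0, 0, 0], "grip": 0},
    {"delta_pos": [0, 0, -0.12], "dr": [0, 0, 0], "grip": 0},
    {"delta_pos": [0, 0, -0.12], "dr": [0, 0, 0], "grip": 0},
    {"delta_pos": [0, 0, -0.12], "dr": [0, 0, 0], "grip": 0}
  ]
}}

```text
time_s: 13.28
tool_pos: [0.4708, -0.1534, 0.2243]
eef_rot: [-0.001, 0.511, 0.86, -0.001]
force: [-0.5, 0.3, -0.5]
grip_width: 0.0001
```

```bash
python3 look.py pics/s15.png; python3 - <<'E'
from h import *
import cv2
i=manip.capture('top')[130:280,230:450,::-1]; cv2.imwrite('pics/t15.png',cv2.resize(i,None,fx=3.6,fy=3.6,interpolation=cv2.INTER_CUBIC))
E
```

```text
t 13.275 p [ 0.4708 -0.1534  0.2243] yaw 118.5 F [-0.5  0.3 -0.5] g 0.0001 q [-0.2   0.47  0.7   1.9  -0.38  0.91  1.17]
```

View pics/s15.png

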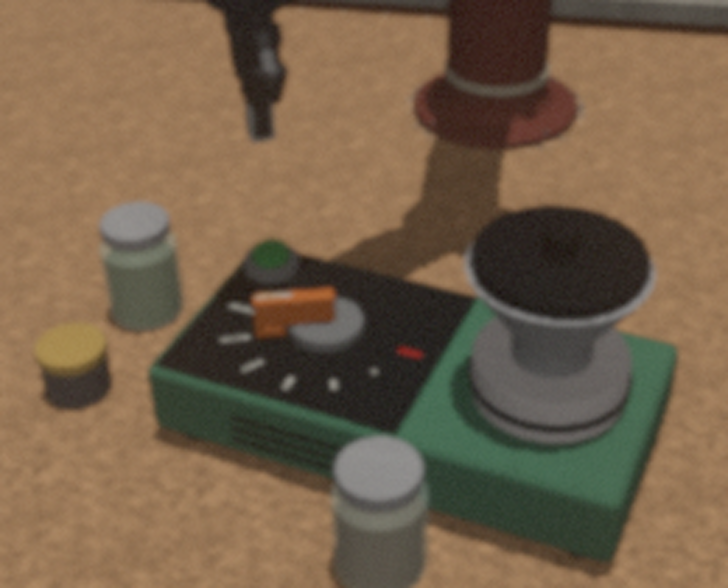

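View pics/t15.png

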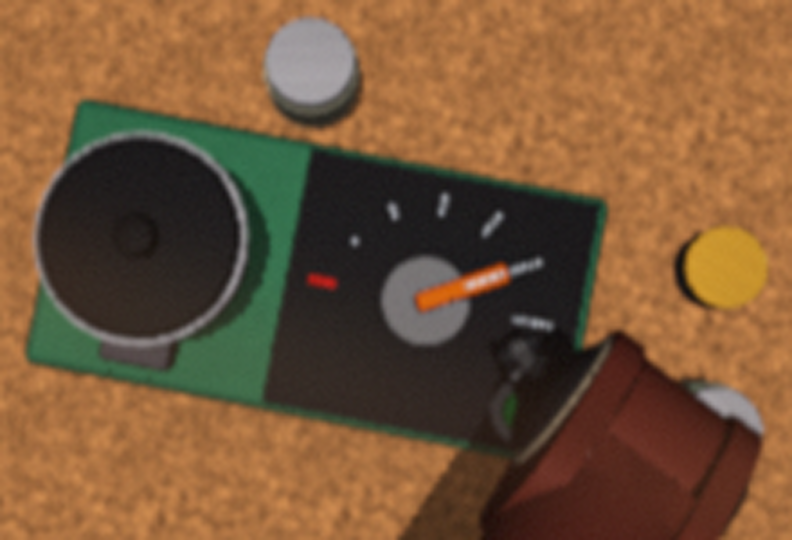

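The lever still points at the five-dot row (zoom (525,267)). The button is back up at (271,250), the jars and tin haven't moved, and the gripper is clear of everything.

```bash
python3 -c "
from rig import manip
print(manip.hand_in())"
```

```text
the job is handed in; nothing more can be done
None
```

The herb mill's lever now rests in the fifth click, and the start button was pressed once, only at that setting. I handed the job in at about 13.3 s of the 51 s allowed.

- **Lever:** it started in click 1. I pushed it clockwise with the closed fingertips; the forces I read between moves were about 3 N at most. I stopped just past the crest before click 5 and it snapped in. Both cameras show it on the five-dot row, before and after the press.
- **Start button:** I pressed until it bottomed out. The fingertips went 6 mm below the button's rest height, with about 17 N upward where fully down takes 4 N. In the scene camera's picture it is back up; in the top view the gripper hides most of it.
- **Surroundings:** the jars and the tin look unmoved in the final pictures, though the gripper hides part of the right-hand jar in the top view. The gripper is about 11 cm above the button, touching nothing.
- **Disagreement:** fitting the mill's pose from each camera alone differed by about 5 mm. I used values close to the combined fit, weighted towards the top view. The tower top did not fit in the scene camera (13 pixels off), so I left it out. Contact with the lever and button came where expected.

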